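Call the helper and point out the broken sheet of drops

TASK

One of the three sheets of red drops on the slab has a corner snapped off and must go back into the copper pan to be melted again: show this to the helper. Press the plunger of the call bell and let it come up, then point with the fingertips at the middle of the broken sheet from just above it (about 3 cm), without touching it, and stay there for two seconds; then in the same way point at the middle of the copper pan's mouth from about 3 cm above its rim for two seconds, and finish there, still pointing. Do not point at the sound sheets or the steel pan, passing high over them if at all, and do not touch or shift any sheet, pan, jar or hand tool.

Things in the scene. Friction and masses are not known exactly. Their poses are not given: they have to be found in the camera images.
- bell_plunger (a joint): plunger of the counter call bell, 0 when up, 0.005 m when fully down; springs back up when let go; takes about 1.5 N to start and 4 N fully down
- bell_top (a point): the top of the bell's brass plunger (21 mm in diameter), 65 mm above the slab; it is pressed straight down. The bell is a steel dome 80 mm across and 47 mm high on a black foot 86 mm across, fixed to the slab
- sheet_broken: the broken sheet: a rigid sheet of red boiled-sugar drops lying flat on the slab, 181 mm long (its x) by 82 mm wide (its y), 16 mm thick, rounded ends, drops 16 mm in diameter in what were 11 rows of 5; loose, about 0.2 kg. The corner at its +x, +y end, about 85 mm along x by 65 mm along y, has snapped off along a slanting line and is gone (a quarter of the sheet). Origin: on its underside, at the middle of what is left; z up
- sheet_sound_a: a sound, whole sheet: a rigid sheet of red boiled-sugar drops lying flat on the slab, 181 mm long (its x) by 82 mm wide (its y), 16 mm thick, rounded ends, drops 16 mm in diameter in 11 rows of 5; loose, about 0.2 kg. Origin: centre of its underside. Not to be pointed at (the three sheets change places)
- sheet_sound_b: the other sound, whole sheet, the same as sheet_sound_a; it too may lie in any of the three places
- copper_pan: the copper pan: a round open sugar pan with two loop handles (at its +x and -x), rim 176 mm across and 80 mm above the slab, empty; loose, about 1 kg. Origin: centre of its underside, z up, so the middle of its mouth is 80 mm above the origin
- steel_pan: the grey stainless-steel pan, a bystander of the same shape: a round open sugar pan with two loop handles (at its +x and -x), rim 176 mm across and 80 mm above the slab, empty; loose, about 1 kg. Origin: centre of its underside, z up, so the middle of its mouth is 80 mm above the origin. The two pans change sides
- jar_yellow: yellow sweets in a closed glass jar with a black lid, 80 mm across, 133 mm high; loose. A bystander. Origin: centre of its underside
- jar_green: green sweets in a closed glass jar with a black lid, 80 mm across, 133 mm high; loose. A bystander. Origin: centre of its underside
- scissors: steel candy scissors lying flat at the back, about 200 mm long (x along the blades), 10 mm high; loose. A bystander. Origin: near the pivot, on the slab
- spatula: wooden spatula lying flat at the back, 260 mm long along its x, under 30 mm high; loose. A bystander. Origin: middle of its underside
Mind the look-alikes: they are no part of the job. Of the things that look like the copper_pan, take the one that is farthest from the robot's base at the start. Of the things that look like the part that bears bell_plunger, the smaller one is meant.

How it is judged:
By the outcome, as a careful person would: the job done as asked, in the order asked, and still so for the second after the job is handed in, with the robot touching nothing.
It also fails if it takes over 51 s, if anything falls off the work surface, if the arm or the gripper's body presses on something with over 40 N, if the wrist force passes 120 N, or if a joint passes its speed limit or range.

ROBOT

A 6-joint arm with a two-finger parallel gripper is mounted at the origin on the work surface. World frame = base frame: x ahead of the robot, y to its left, z up, the work surface at z = 0. Lengths are in m, angles in degrees, forces in N, time in s.
With the tool pointing down it reaches from about 0.375 to 0.9 m from the base axis. Payload 3.1 kg.
Tool frame: the origin (TCP) lies at the very end of the fingers, on their centre line; the grasp point (between the pads) lies 19 mm behind it (grasp_offset is the distance from the TCP to the grasp point, in m); z points along the fingers, y is the direction in which the jaws open and shut (so a half turn about z gives the same grasp; the last joint's range is limited). The gripper opens to 87 mm and grips with 3 to 60 N. Pads are 19 mm wide; open, the fingers measure 117 mm over their backs; the gripper's body (75 mm by 190 mm) begins 51 mm behind the grasp point.
Start: joints at [66.893, 30.224, 82.088, -0, 67.689, -10.227], TCP at [0.139, 0.609, 0.223] pointing down, gripper open.
Joint ranges: [-176.69, 176.69], [-43.24, 126.21], [12.49, 139.97], [-82, 262], [0, 151.66], [-163.58, 163.58]. Speed limits (degrees/s): [159.86, 159.86, 180, 180, 180, 180].

INTERFACE

Orientations are given as a 3x3 rotation matrix whose columns are the frame's x, y, z axes.
In Python, from rig import * gives the robot as it stands. The module is installed in compiled form; this text tells all that it offers.
- The arm moves only by the tool play_rows, never from a script. Its argument "plan" is a list that holds one entry, the list of rows, each a list of 7 numbers: the shift along the world's x, y, z each as a share of 5 cm, from -1 to 1, then the turn, a rotation vector about the world's x, y, z each as a share of pi rad, from -1 to 1, then the gripper's target within -1 to 1 (fully open at 1, half-way at 0, shut at -1). A call has 1 to 12 rows; each row shifts and turns the commanded pose from where the row before left it; what a row does not reach is not made up. A row lasts 1/10 s, in which the tool goes at most 50 mm and 8.59 degrees, less where a joint would pass 70% of its speed; a pose out of reach is approached as far as the arm can. A call with a number of a shift or a turn outside -1 to 1 is refused whole. A call with a gripper value outside its range is refused whole. The fingers move at their own pace and stop on an object; the grip force is fixed at half the most. Time passes only in rows, so rows that do not move let the fingers close. It gives the time, the measured TCP pose, the force and the opening at its end, in the units of the state.
- read_state(): the state, without advancing time (a new reading comes with each control period).
- capture(name): name is "scene" or "top"; returns the picture (400x640x3 uint8, red, green, blue); there is no depth.
- camera_params(name): a dict with "intrinsics" (3x3 intrinsics, pixels), "k1" (the pictures are not rectified: a ray, as slopes to the right and down, at radius r is drawn at 1 + k1 r^2 times it, then the intrinsics apply), "R" (3x3) and "t" (3): a world point X has camera coordinates R X + t. Camera axes: x right, y down, z forward; pixel columns grow to the right and rows downward; lengths in m; the calibration is good to about 2 mm. A picture is of the moment at which its call begins. camera_params takes no time and is no camera call.
- hand_in(): hands the job in, once; it reports no verdict.
The state is a dict: "time_s": time; "joint_positions": joint angles; "qvel": joint speeds; "tau": joint torques, N m; "position": TCP position; "tcp_rot": TCP orientation; "force": force on the tool from outside, world axes, zero at the start; "moment": the same for the moment, N m; "opening": opening from 0.0 (shut) to 1.0 (fully open).
Only numpy, scipy, OpenCV 4.12 (cv2) and the standard library are available. Lean on these libraries where they do the work, as an engineer would, in place of code of your own. Each camera call takes 0.05 s, during which the arm holds its last target. There are 200 camera calls.

## Working session

There is one attempt and no reset: what is moved stays moved. The work goes in short steps, Python scripts to look and compute and a tool call to move; the robot and the scene stay as the last step left them, time stands still between calls to the robot, and variables do not carry over. Pictures are saved under pics/ and viewed, about 8 in all and at most 12, crops included, and the job is handed in when it is done.

Besides the shell and the picture viewer there is one more tool, called after ">>>" by a JSON object that holds its "op" and its "data", one argument or row to a line. play_rows: Moves the arm, as the interface text tells. Its arguments: {"type":"object","properties":{"plan":{"type":"array"}},"required":["plan"]}

```bash
mkdir -p pics
cat > h.py <<'E'
from rig import *
import numpy as np, cv2
def ray(name,u,v):
    c=camera_params(name);K=np.array(c["intrinsics"]);k=c["k1"];R=np.array(c["R"]);t=np.array(c["t"])
    d=np.linalg.solve(K,[u,v,1.])[:2];s=d.copy()
    for _ in range(30): s=d/(1+k*(s@s))
    return -R.T@t, R.T@np.array([s[0],s[1],1.])
def onz(name,u,v,z):
    o,d=ray(name,u,v);return o+d*(z-o[2])/d[2]
def proj(name,X):
    c=camera_params(name);K=np.array(c["intrinsics"]);p=np.array(c["R"])@X+np.array(c["t"]);s=p[:2]/p[2]
    s=s*(1+c["k1"]*(s@s));return (K@[s[0],s[1],1])[:2]
E
python3 - <<'E'
from h import *
for n in("scene","top"):
    im=capture(n);cv2.imwrite(f"pics/{n}0.png",im[:,:,::-1]);np.save(n+"0.npy",im)
    o,d=ray(n,320,200);print(n,o.round(3),d.round(3),onz(n,320,200,0).round(3))
s=read_state();print(s["time_s"],s["position"],np.round(s["tcp_rot"],3),s["force"],s["opening"])
E
```

```text
scene [1.092 0.34  1.092] [-0.482 -0.282 -0.83 ] [ 0.458 -0.03   0.   ]
top [0.306 0.009 1.094] [ 0.187 -0.021 -0.982] [ 0.514 -0.014  0.   ]
0.1 [0.13901554 0.60867735 0.22165483] [[-0.975  0.223 -0.001]
 [ 0.223  0.975 -0.002]
 [ 0.    -0.002 -1.   ]] [1.08370323 0.20390563 0.59230643] 1.0018050355914334
```

View pics/top0.png

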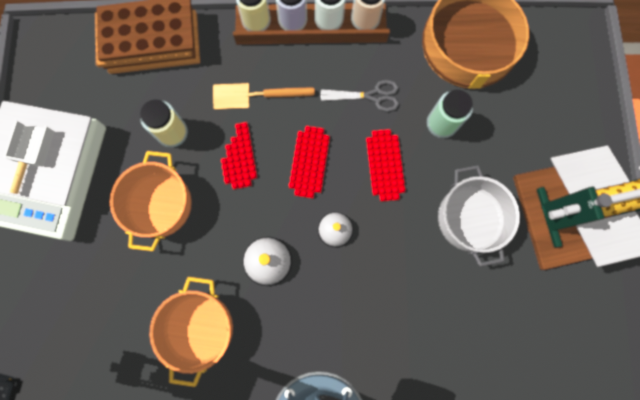

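View pics/scene0.png

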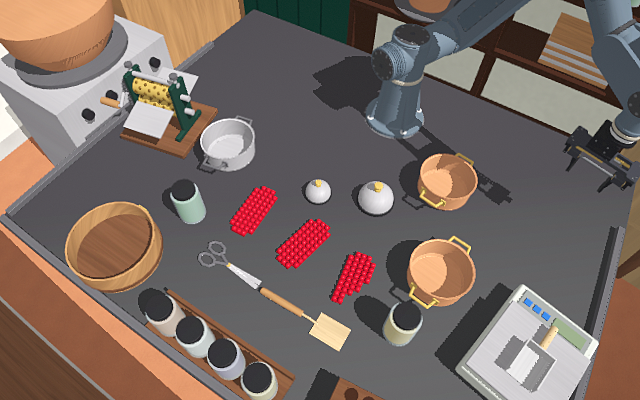

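The top view shows three sheets at about (240,157), (310,161) and (385,164). The left one lacks its far-left corner, so it is the broken one. 

Look-alikes:
- **Pans:** copper at (150,200) and (190,331), with the steel pan at (478,214) and a wooden sieve at (475,38). The farther copper pan, at (150,200), is the one meant.
- **Bells:** (267,260) is large and (336,229) is small. The small one is meant.

```bash
cat > m.py <<'E'
from h import *
def blob(m,near):
    n,l,s,c=cv2.connectedComponentsWithStats(m.astype(np.uint8))
    i=[k for k in range(1,n) if s[k,4]>8]; k=min(i,key=lambda k:np.hypot(*(c[k]-near)));return l==k,c[k],s[k]
def run(n,im,sheets,pans,bells):
    hsv=cv2.cvtColor(im,cv2.COLOR_RGB2HSV);H,S,V=[hsv[...,i].astype(int) for i in range(3)]
    red=((H<5)|(H>174))&(S>200)&(V>90)
    red=cv2.morphologyEx(red.astype(np.uint8),cv2.MORPH_CLOSE,np.ones((3,3)))
    for p in sheets:
        b,c,s=blob(red,p);vu=np.argwhere(b)
        P=np.array([onz(n,u,v,.012)[:2] for v,u in vu]);box=cv2.minAreaRect((P*1000).astype(np.float32))
        ar=s[4];print(n,"sheet px",c.round(1),"n",ar,"centroid",P.mean(0).round(4),"box",np.round(box[0],1),np.round(box[1],1),round(box[2],1))
    for p,lab in bells:
        yel=(H>18)&(H<35)&(S>120)&(V>120);b,c,s=blob(yel,p)
        print(n,lab,"px",c.round(1),s[:4],onz(n,*c,.063).round(4))
    for p in pans:
        m=((H>5)&(H<19)&(S>90)&(V>70)).astype(np.uint8);m=cv2.morphologyEx(m,cv2.MORPH_CLOSE,np.ones((3,3)));m=cv2.morphologyEx(m,cv2.MORPH_OPEN,cv2.getStructuringElement(cv2.MORPH_ELLIPSE,(11,11)))
        b,c,s=blob(m,p);ct=max(cv2.findContours(b.astype(np.uint8),cv2.RETR_EXTERNAL,cv2.CHAIN_APPROX_NONE)[0],key=len)
        h=cv2.convexHull(ct)[:,0]
        P=np.array([onz(n,u,v,.08)[:2] for u,v in h])*1000
        cc,r=cv2.minEnclosingCircle(P.astype(np.float32));e=cv2.fitEllipse(P.astype(np.float32))
        print(n,"pan px",c.round(1),s[:4],"circ",np.round(cc,1),round(r,1),"ell",np.round(e[0],1),np.round(e[1],1))
E
python3 - <<'E'
from m import *
t=np.load("top0.npy");s=np.load("scene0.npy")
run("top",t,[(240,157),(310,161),(385,164)],[(150,200),(190,331)],[((336,227),"small"),((265,259),"big")])
run("scene",s,[(353,277),(303,243),(254,210)],[(440,272),(447,180)],[((318,182),"small"),((378,185),"big")])
a=cv2.resize(t[110:280,100:360],None,fx=3,fy=3,interpolation=cv2.INTER_CUBIC);cv2.imwrite("pics/c.png",a[:,:,::-1])
E
```

```text
top sheet px [239.1 159.2] n 1530 centroid [0.6195 0.1845] box [629.1 191.6] [163.4  79.9] 9.6Traceback (most recent call last):
  File "<stdin>", line 3, in <module>
  File "m.py", line 11, in run
    P=np.array([onz(n,u,v,.012)[:2] for v,u in vu]);box=cv2.minAreaRect((P*1000).astype(np.float32))
                ~~~^^^^^^^^^^^^
  File "h.py", line 9, in onz
    o,d=ray(name,u,v);return o+d*(z-o[2])/d[2]
        ~~~^^^^^^^^^^
  File "h.py", line 4, in ray
    c=camera_params(name);K=np.array(c["intrinsics"]);k=c["k1"];R=np.array(c["R"]);t=np.array(c["t"])
ValueError: time passes only in moves, steps and waits
```

```bash
sed -i 's/^import numpy.*/&\n_C={n:camera_params(n) for n in ("scene","top")}/; s/camera_params(name)/_C[name]/' h.py
python3 - <<'E'
from m import *
t=np.load("top0.npy");s=np.load("scene0.npy")
run("top",t,[(240,157),(310,161),(385,164)],[(150,200),(190,331)],[((336,227),"small"),((265,259),"big")])
run("scene",s,[(353,277),(303,243),(254,210)],[(440,272),(447,180)],[((318,182),"small"),((378,185),"big")])
a=cv2.resize(t[110:280,100:360],None,fx=3,fy=3,interpolation=cv2.INTER_CUBIC);cv2.imwrite("pics/c.png",a[:,:,::-1])
E
```

```text
top sheet px [239.1 159.2] n 1530 centroid [0.6195 0.1845] box [629.1 191.6] [163.4  79.9] 9.6
top sheet px [309.  161.7] n 2081 centroid [0.6096 0.011 ] box [610.9  10.9] [ 80.1 180. ] 79.9
top sheet px [385.2 164.9] n 2090 centroid [ 0.5979 -0.1778] box [ 599.2 -177.8] [179.9  80.5] 4.2
top small px [336.7 226.2] [333 223   8   7] [ 0.44  -0.05   0.063]
top big px [264.2 258.9] [259 254  11  11] [0.3684 0.1171 0.063 ]
top pan px [138.  196.3] [109 161  69  77] circ [510.6 384.5] 91.0 ell [510.9 385.3] [178.4 179.8]
top pan px [177.1 332.1] [149 290  62  84] circ [213.5 281.6] 91.1 ell [213.  280.7] [177.9 180. ]
scene sheet px [353.4 275.6] n 1177 centroid [0.6271 0.1855] box [633.7 192.7] [164.6  79.9] 10.6
scene sheet px [302.6 243.4] n 1435 centroid [0.6191 0.0118] box [616.5  11.7] [ 81.1 180.9] 80.0
scene sheet px [253.  210.7] n 1241 centroid [ 0.6074 -0.1762] box [ 604.3 -176.8] [181.3  81. ] 4.5
scene small px [317.9 182.9] [315 180   6   7] [ 0.445  -0.0475  0.063 ]
scene big px [377.9 186.5] [374 182   9  10] [0.3574 0.1114 0.063 ]
scene pan px [440.4 271.1] [407 239  69  67] circ [522.1 380.8] 100.5 ell [520.7 382. ] [176.1 201.1]
scene pan px [447.4 179.6] [418 153  60  57] circ [232.  278.2] 108.3 ell [229.8 279.6] [179.3 219.2]
```

View pics/c.png

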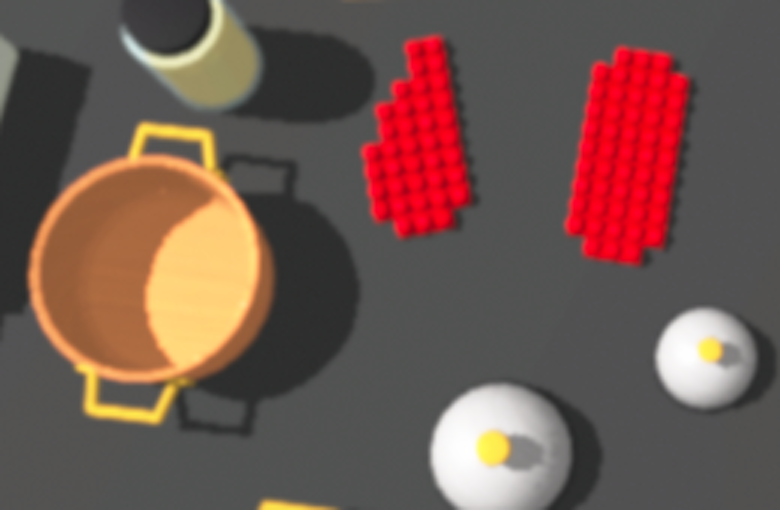

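The crop confirms it: the left sheet has lost its far-left corner. The copper pan's rim centre is at about px (148.7,199.3), and the small bell's plunger is at (336.7,226.2). Next I check heights across the two views, and how far the jar is from the gripper.

Run:
```python
from m import *
def tri(a,b):
    o1,d1=ray("top",*a);o2,d2=ray("scene",*b);k=np.linalg.lstsq(np.c_[d1,-d2],o2-o1,rcond=None)[0]
    p,q=o1+k[0]*d1,o2+k[1]*d2;return ((p+q)/2).round(4),round(np.linalg.norm(p-q)*1000,1)
print("small",tri((336.7,226.2),(317.9,182.9)),"big",tri((264.2,258.9),(377.9,186.5)))
print("sheet",tri((239.1,159.2),(353.4,275.6)))
print("pan rim top",onz("top",148.7,199.3,.08))
print("jar lid",onz("top",156,112,.133),onz("scene",407,315,.133))
# rim outline check in scene: project circle r=.088
im=cv2.imread("pics/scene0.png");it=cv2.imread("pics/top0.png")
for A,n in((im,"scene"),(it,"top")):
    for c in((.5165,.381,.08),):
        for a in np.linspace(0,6.28,60):
            u,v=proj(n,np.array([c[0]+.088*np.cos(a),c[1]+.088*np.sin(a),c[2]]));cv2.circle(A,(int(round(u)),int(round(v))),0,(255,0,0),-1)
    for X in((.4425,-.049,.065),(.622,.185,.016)):
        u,v=proj(n,np.array(X));cv2.circle(A,(int(round(u)),int(round(v))),0,(255,255,0),-1)
a=np.vstack([cv2.resize(it[110:250,100:360],(780,420)[:2]) ,cv2.resize(im[170:310,300:500],(780,546))])
cv2.imwrite("pics/ov.png",cv2.resize(a,(480,594)))
```

```text
small (array([ 0.4409, -0.0502,  0.0565]), np.float64(0.3)) big (array([0.3677, 0.1151, 0.0779]), np.float64(0.9))
sheet (array([0.6227, 0.1852, 0.0014]), np.float64(2.5))
pan rim top [0.50848984 0.38116773 0.08      ]
jar lid [0.6989112  0.35483888 0.133     ] [0.69897456 0.359471   0.133     ]
```

View pics/ov.png

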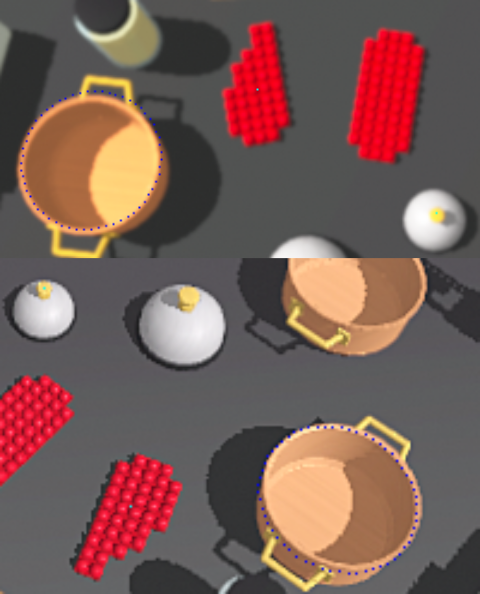

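>>> {"op": "play_rows", "data": {
  "plan": [
    [[0.4,-0.6,0,0,0,0,-1],[0.55,-0.8,0,0,0,0,-1],[0.55,-0.8,0,0,0,0,-1],[0.55,-0.8,0,0,0,0,-1],[0.55,-0.8,0,0,0,0,-1],[0.55,-0.8,0,0,0,0,-1],[0.55,-0.8,0,0,0,0,-1],[0.52,-0.78,0,0,0,0,-1],[0.3,-0.8,0,0,0,0,-1],[0.3,-0.8,0,0,0,0,-1],[0.3,-0.8,0,0,0,0,-1],[0.2,-0.8,0,0,0,0,-1]]
  ]
}}

```text
time_s: 1.3
position: [0.4061, 0.1385, 0.2225]
tcp_rot: [[-0.975, 0.223, 0.001], [0.223, 0.975, -0.0], [-0.001, 0.0, -1.0]]
force: [0.5, 0.5, -0.5]
opening: 0.034
```

>>> {"op": "play_rows", "data": {
  "plan": [
    [[0.18,-0.8,0,0,0,0,-1],[0.18,-0.8,0,0,0,0,-1],[0.18,-0.8,0,0,0,0,-1],[0.12,-0.8,0,0,0,0,-1],[0.06,-0.58,0,0,0,0,-1],[0,0,-0.6,0,0,0,-1],[0,0,-0.7,0,0,0,-1],[0,0,-0.6,0,0,0,-1],[0,0,-0.4,0,0,0,-1],[0,0,-0.2,0,0,0,-1],[0,0,0,0,0,0,-1],[0,0,0,0,0,0,-1]]
  ]
}}

```text
time_s: 2.5
position: [0.4417, -0.0489, 0.0979]
tcp_rot: [[-0.975, 0.223, 0.001], [0.223, 0.975, -0.0], [-0.001, -0.0, -1.0]]
force: [0.0, 0.3, 0.3]
opening: 0.003
```

Run:
```python
from h import *
a=capture("top");b=capture("scene")
a=cv2.resize(a[180:280,260:400],(560,400));b=cv2.resize(b[100:240,260:420],(640,560))
cv2.imwrite("pics/b.png",cv2.resize(b,(457,400))[:,:,::-1]);a=np.hstack([a[:,:340],cv2.resize(b,(457,400))]);cv2.imwrite("pics/b.png",a[:,:,::-1])
s=read_state();print(s["position"],s["force"],s["opening"])
```

```text
[ 0.44209104 -0.04895792  0.09849323] [-0.42562864 -0.33643926  0.34562982] 0.006735013994120374
```

View pics/b.png

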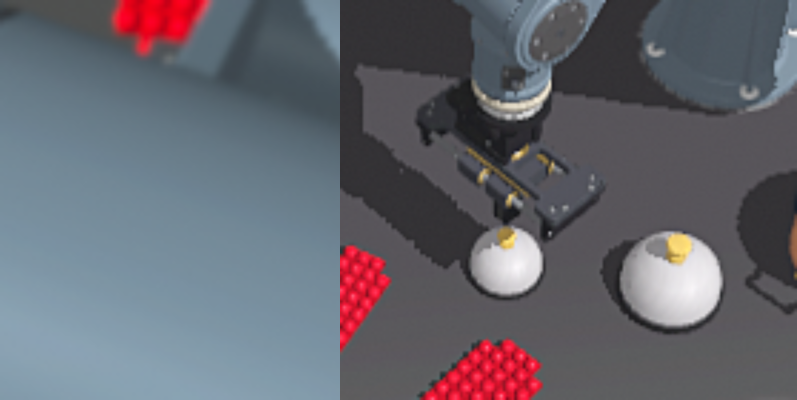

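The fingertips are directly above the small bell's plunger, so I lower gently.

>>> {"op": "play_rows", "data": {
  "plan": [
    [[0,0,-0.3,0,0,0,-1],[0,0,-0.2,0,0,0,-1],[0,0,-0.1,0,0,0,-1],[0,0,-0.05,0,0,0,-1],[0,0,-0.04,0,0,0,-1],[0,0,-0.04,0,0,0,-1],[0,0,0,0,0,0,-1],[0,0,0,0,0,0,-1]]
  ]
}}

```text
time_s: 3.4
position: [0.4413, -0.0487, 0.0613]
tcp_rot: [[-0.975, 0.223, 0.0], [0.223, 0.975, -0.0], [-0.0, -0.0, -1.0]]
force: [-1.2, 0.0, 3.1]
opening: 0.005
```

>>> {"op": "play_rows", "data": {
  "plan": [
    [[0,0,-0.03,0,0,0,-1],[0,0,-0.02,0,0,0,-1],[0,0,0,0,0,0,-1],[0,0,0,0,0,0,-1]]
  ]
}}

```text
time_s: 3.8
position: [0.4413, -0.0487, 0.0595]
tcp_rot: [[-0.975, 0.223, 0.001], [0.223, 0.975, -0.0], [-0.001, -0.0, -1.0]]
force: [-2.3, 0.5, 13.1]
opening: 0.005
```

Contact began at about 65 mm. The force is now 13 N with the TCP at 59.5 mm, so the plunger is fully down. I release it and move toward the broken sheet.

>>> {"op": "play_rows", "data": {
  "plan": [
    [[0,0,0.1,0,0,0,-1],[0,0,0.3,0,0,0,-1],[0,0,0.6,0,0,0,-1],[0,0,0.8,0,0,0,-1],[0,0,0.8,0,0,0,-1],[0,0,0.4,0,0,0,-1],[0.05,0.6,0,0,0,0,-1],[0.1,0.8,0,0,0,0,-1],[0.1,0.8,0,0,0,0,-1],[0.1,0.8,0,0,0,0,-1],[0.1,0.8,0,0,0,0,-1],[0.3,0.5,0,0,0,0,-1]]
  ]
}}

```text
time_s: 5.0
position: [0.4773, 0.1688, 0.2082]
tcp_rot: [[-0.975, 0.221, -0.002], [0.221, 0.975, 0.0], [0.002, 0.0, -1.0]]
force: [-0.2, -0.6, -0.6]
opening: 0.001
```

Run:
```python
from h import *
s=read_state();print(s["position"],s["force"])
```

```text
[0.47730918 0.1688364  0.20823815] [-0.18953924 -0.61272579 -0.58287456]
```

>>> {"op": "play_rows", "data": {
  "plan": [
    [[0.6,0.1,0,0,0,0,-1],[0.8,0.1,0,0,0,0,-1],[0.8,0.1,0,0,0,0,-1],[0.6,0.05,0,0,0,0,-1],[0,0,-0.5,0,0,0,-1],[0,0,-0.8,0,0,0,-1],[0,0,-0.8,0,0,0,-1],[0,0,-0.6,0,0,0,-1],[0,0,-0.3,0,0,0,-1],[0,0,-0.1,0,0,0,-1],[0,0,0,0,0,0,-1],[0,0,0,0,0,0,-1]]
  ]
}}

```text
time_s: 6.2
position: [0.6202, 0.184, 0.0551]
tcp_rot: [[-0.975, 0.223, 0.003], [0.223, 0.975, 0.0], [-0.003, 0.001, -1.0]]
force: [0.4, -0.2, 0.0]
opening: 0.007
```

Run:
```python
from h import *
b=capture("scene");cv2.imwrite("pics/s.png",cv2.resize(b[140:340,260:500],(600,500))[:,:,::-1])
```

```text
(no output)
```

View pics/s.png

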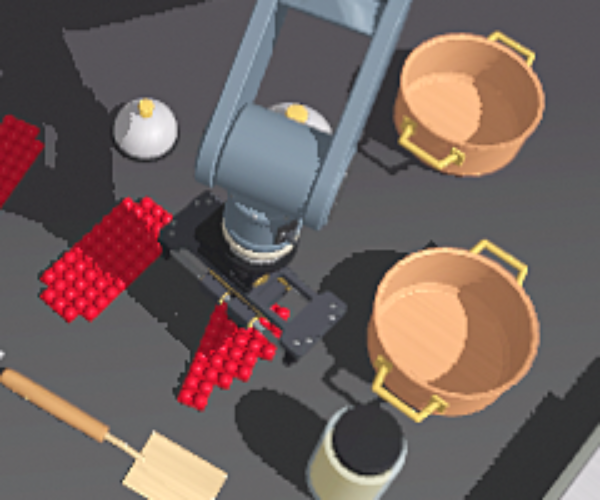

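The fingertips are above the broken sheet's middle and clear of the jar and pan. I lower 9 mm to a 3 cm gap and hold for more than 2 s.

>>> {"op": "play_rows", "data": {
  "plan": [
    [[0,0,-0.1,0,0,0,-1],[0,0,-0.08,0,0,0,-1],[0,0,0,0,0,0,-1],[0,0,0,0,0,0,-1],[0,0,0,0,0,0,-1],[0,0,0,0,0,0,-1],[0,0,0,0,0,0,-1],[0,0,0,0,0,0,-1],[0,0,0,0,0,0,-1],[0,0,0,0,0,0,-1],[0,0,0,0,0,0,-1],[0,0,0,0,0,0,-1]]
  ]
}}

```text
time_s: 7.45
position: [0.6188, 0.1838, 0.0446]
tcp_rot: [[-0.975, 0.223, -0.0], [0.223, 0.975, -0.0], [0.0, -0.0, -1.0]]
force: [0.5, 0.7, -0.2]
opening: 0.005
```

>>> {"op": "play_rows", "data": {
  "plan": [
    [[0,0,0,0,0,0,-1],[0,0,0,0,0,0,-1],[0,0,0,0,0,0,-1],[0,0,0,0,0,0,-1],[0,0,0,0,0,0,-1],[0,0,0,0,0,0,-1],[0,0,0,0,0,0,-1],[0,0,0,0,0,0,-1],[0,0,0,0,0,0,-1],[0,0,0,0,0,0,-1],[0,0,0,0,0,0,-1],[0,0,0,0,0,0,-1]]
  ]
}}

```text
time_s: 8.65
position: [0.6188, 0.1838, 0.0445]
tcp_rot: [[-0.975, 0.223, -0.0], [0.223, 0.975, 0.0], [0.0, 0.0, -1.0]]
force: [-0.2, 0.1, -0.4]
opening: 0.004
```

>>> {"op": "play_rows", "data": {
  "plan": [
    [[0,0,0,0,0,0,-1],[0,0,0,0,0,0,-1],[0,0,0,0,0,0,-1],[0,0,0.4,0,0,0,-1],[0,0,0.7,0,0,0,-1],[0,0,0.8,0,0,0,-1],[0,0,0.8,0,0,0,-1],[0,0,0.4,0,0,0,-1]]
  ]
}}

```text
time_s: 9.45
position: [0.6206, 0.184, 0.2037]
tcp_rot: [[-0.975, 0.223, 0.006], [0.223, 0.975, 0.001], [-0.006, 0.002, -1.0]]
force: [0.7, -0.7, 0.0]
opening: 0.006
```

>>> {"op": "play_rows", "data": {
  "plan": [
    [[-0.32,0.59,0,0,0,0,-1],[-0.42,0.8,0,0,0,0,-1],[-0.42,0.8,0,0,0,0,-1],[-0.42,0.8,0,0,0,0,-1],[-0.32,0.55,0,0,0,0,-1],[-0.22,0.4,0,0,0,0,-1],[0,0,-0.4,0,0,0,-1],[0,0,-0.6,0,0,0,-1],[0,0,-0.5,0,0,0,-1],[0,0,-0.2,0,0,0,-1],[0,0,-0.1,0,0,0,-1],[0,0,0,0,0,0,-1]]
  ]
}}

```text
time_s: 10.65
position: [0.513, 0.3807, 0.1095]
tcp_rot: [[-0.975, 0.223, -0.0], [0.223, 0.975, -0.0], [0.0, -0.0, -1.0]]
force: [-0.3, -0.2, -0.5]
opening: 0.006
```

>>> {"op": "play_rows", "data": {
  "plan": [
    [[0,0,0,0,0,0,-1],[0,0,0,0,0,0,-1],[0,0,0,0,0,0,-1]]
  ]
}}

```text
time_s: 10.95
position: [0.5134, 0.381, 0.1107]
tcp_rot: [[-0.975, 0.223, 0.002], [0.223, 0.975, 0.001], [-0.002, 0.001, -1.0]]
force: [-0.5, 0.6, -0.2]
opening: 0.005
```

Run:
```python
from m import *
b=capture("scene");t=capture("top");a=np.vstack([cv2.resize(b[140:340,260:500],(360,300)),cv2.resize(t[100:300,80:320],(360,300))]);cv2.imwrite("pics/p.png",a[:,:,::-1])
print(read_state()["position"],np.abs(b.astype(int)-np.load("scene0.npy").astype(int)).sum(2)[235:305,320:385].max())
run("scene",b,[(353,277),(303,243),(254,210)],[(440,272)],[])
```

```text
[0.51309354 0.38087671 0.11022229] 176
scene sheet px [353.4 275.6] n 1176 centroid [0.6271 0.1855] box [633.7 192.7] [164.6  79.9] 10.7
scene sheet px [302.6 243.4] n 1435 centroid [0.6191 0.0118] box [616.5  11.7] [ 81.1 180.9] 80.0
scene sheet px [253.  210.7] n 1241 centroid [ 0.6074 -0.1762] box [ 604.3 -176.8] [181.3  81. ] 4.5
scene pan px [435.8 276.9] [407 242  65  64] circ [529.8 378. ] 92.8 ell [528.2 379. ] [170.1 187.6]
```

View pics/p.png

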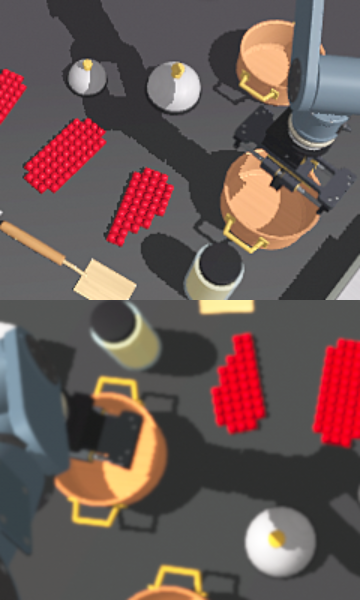

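The pictures show the gripper over the middle of the copper pan's mouth, and the sheets have not moved. I hold for two seconds and more, then hand in.

>>> {"op": "play_rows", "data": {
  "plan": [
    [[0,0,0,0,0,0,-1],[0,0,0,0,0,0,-1],[0,0,0,0,0,0,-1],[0,0,0,0,0,0,-1],[0,0,0,0,0,0,-1],[0,0,0,0,0,0,-1],[0,0,0,0,0,0,-1],[0,0,0,0,0,0,-1],[0,0,0,0,0,0,-1],[0,0,0,0,0,0,-1],[0,0,0,0,0,0,-1],[0,0,0,0,0,0,-1]]
  ]
}}

```text
time_s: 12.25
position: [0.5128, 0.3808, 0.1096]
tcp_rot: [[-0.975, 0.223, -0.0], [0.223, 0.975, 0.0], [0.0, 0.0, -1.0]]
force: [0.5, -0.2, -0.2]
opening: 0.005
```

>>> {"op": "play_rows", "data": {
  "plan": [
    [[0,0,0,0,0,0,-1],[0,0,0,0,0,0,-1],[0,0,0,0,0,0,-1],[0,0,0,0,0,0,-1],[0,0,0,0,0,0,-1],[0,0,0,0,0,0,-1],[0,0,0,0,0,0,-1],[0,0,0,0,0,0,-1],[0,0,0,0,0,0,-1],[0,0,0,0,0,0,-1],[0,0,0,0,0,0,-1],[0,0,0,0,0,0,-1]]
  ]
}}

```text
time_s: 13.45
position: [0.5128, 0.3808, 0.1096]
tcp_rot: [[-0.975, 0.223, -0.0], [0.223, 0.975, 0.0], [0.0, 0.0, -1.0]]
force: [0.3, 0.5, -0.0]
opening: 0.001
```

```bash
python3 -c "
from rig import *
s=read_state();print(s['time_s'],s['position'],s['force']);print(hand_in())"
```

```text
13.45 [0.51275915 0.38076815 0.1095597 ] [ 0.33824728  0.53284463 -0.03060664]
the job is handed in; nothing more can be done
None
```

The job is done and handed in at 13.5 s of the 51 s allowed. `hand_in` gives no verdict.

- **Bell:** I pressed the smaller bell's plunger fully down (13 N, with the fingertips at 59.5 mm) and let it come up.
- **Broken sheet:** I pointed at its middle for about 2.5 s from about 2.9 cm above it.
- **Copper pan:** I then pointed at the mouth of the copper pan farther from the base for about 2.8 s. The arm finished there, still pointing, about 3 cm above the rim.

**Last checks:** the three sheets measured the same in the scene camera as at the start, and the wrist force was about zero. In the last picture the pans and the yellow jar in view looked undisturbed. I did not measure the jars, scissors, spatula or steel pan again.

**Disagreements:** the two cameras differed by 5–8 mm in x, and their combined heights came out 8–15 mm low. I used x and y between the two views and the heights you gave. The bell contact at about 65 mm agreed with those heights. The final pan fit was off because the gripper hid part of the pan, so I did not rely on it.

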